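Lock a tie-down stud into the bench track

ROBOT

A 6-joint arm with a two-finger parallel gripper is mounted at the origin on the work surface. World frame = base frame: x ahead of the robot, y to its left, z up, the work surface at z = 0. Lengths are in m, angles in rad, forces in N, time in s.
With the tool pointing down it reaches from about 0.3 to 0.875 m from the base axis. Payload 6.4 kg.
Tool frame: the origin (TCP) lies at the very end of the fingers, on their centre line; the grasp point (between the pads) lies 19 mm behind it; z points along the fingers, y is the line along which they close (so a half turn about z gives the same grasp; the last joint's range is limited). The gripper opens to 85 mm and grips with 20 to 120 N. Pads are 22 mm wide; open, the fingers measure 114 mm over their backs; the gripper's body (76 mm by 85 mm) begins 54 mm behind the grasp point. The pads swing forward as they close: fully open they stand 13 mm farther back than shut.
Start: joints at [-1.552, 0.181, 1.607, -0, 1.354, -0.206], TCP at [0.128, -0.561, 0.231] pointing down, gripper open.
Joint ranges: [-2.99, 2.99], [-0.89, 2.07], [0.3, 2.58], [-1.14, 4.28], [0, 2.63], [-3.12, 3.12]. Speed limits (rad/s): [2.57, 2.57, 3.01, 3.14, 3.14, 3.14].

INTERFACE

Orientations are given as a unit quaternion [w, x, y, z].
In Python, from workcell import manip gives the robot as it stands.
- The arm moves only by the tool carry_out, never from a script. Its argument "moves" is text: rows parted by semicolons, each of 7 numbers parted by spaces: the shift along the tool's x, y, z in m, then the turn, a rotation vector about the tool's x, y, z in rad, then the closure, from 0 (fully open) to 1 (shut). A call has 1 to 20 rows; each row is the pose to reach, as a shift and turn from the pose commanded when the call began, along the tool's axes at that moment; what a row does not reach only later rows make up. A row lasts 1/12 s, in which the tool goes at most 41.7 mm and 7.16 degrees, less where a joint would pass 70% of its speed; a pose out of reach is approached as far as the arm can. A call with a gripper value outside its range is refused whole. The fingers move at their own pace and stop on an object; the grip force is fixed at half the most. Time passes only in rows, so rows that repeat a pose let the fingers close. It gives the time, the measured TCP pose, the force, the opening and the grip force at its end, in the units of the state.
- manip.observe(): the state, without advancing time (a new reading comes with each control period).
- manip.camera(name): name is "scene" or "side" or "wrist"; returns a dict with "frame" (420x560x3 uint8, red, green, blue), "fx", "fy", "cx", "cy" (pixels), "rvec" (rotation vector, rad) and "tvec" (3), from world to camera coordinates, as OpenCV has them; the wrist camera has in their place "T_tool_cam" (4x4, takes a point from camera to tool coordinates, whose origin is the TCP and whose axes are the flange's). Camera axes: x right, y down, z forward; pixel columns grow to the right and rows downward; lengths in m; the calibration is good to about 2 mm. The wrist camera is an equidistant fisheye: a pixel r from the principal point sees the ray r / f radians off the axis. A picture is of the moment at which its call begins: read the wrist's pose just before it. There is no depth.
- manip.close_job(): hands the job in; it is judged then, once.
The state is a dict: "time": time; "joints": joint angles; "dq": joint speeds; "effort": joint torques, N m; "ee_pos": TCP position; "eef_rot": TCP orientation; "wrist_force": force on the tool from outside, world axes, zero at the start; "wrist_torque": the same for the moment, N m; "gripper_width": opening from 0.0 (shut) to 1.0 (fully open); "gripper_force": force on a finger pad.
Only numpy, scipy, OpenCV 4.12 (cv2) and the standard library are available. Lean on these libraries where they do the work, as an engineer would, in place of code of your own. Each camera call takes 0.05 s, during which the arm holds its last target. There are 200 camera calls.

TASK

Take the red-handled tie-down stud out of its wooden parking block, drop its T-head through the wide mouth of the aluminium track, slide it along the slot until you feel it meet the hidden stop, draw it back to the middle of the lock chamber and turn it a quarter turn so that its head is locked square across the slot, and let go. Work gently by feel: never push, press or twist the stud against the track with more than 25 N, and do not disturb the jug, can, jar and hammer standing around.

Things in the scene. Friction and masses are not known exactly. Their poses are not given: they have to be found in the camera images.
- stud: Loose steel T-stud, 80 to 170 g. Origin: centre of the underside of its round flange (34 dia, z 0 to 4); z up the stem. Above: red upright wing handle, 40 long in x, 14 thick in y, z 8 to 46; pinch it across the 14 mm (fingers closing along y). Below: stem 9 dia, then a T-head 30 long in x, 16 wide in y, z -9 to -17. Handle and head are in line.
- park: Fixed wooden parking block 80 x 66 mm, 30 high, origin centre of underside, with a slot 22 wide, 22 deep, open at both ends, along its x. At the start the stud stands upright in it, flange on the block's top, head in the slot and in line with it; it lifts straight out.
- rail: Fixed aluminium track, 240 long along its x, 52 wide (96 with its 4 mm high screw flanges), 30 high; origin centre of underside. A T-slot runs along x down the middle: lips z 24 to 30, neck 13 wide between them; below, a cavity z 6 to 24, 38 wide. With the stud's flange resting on the track's top the head hangs free, 3 mm under the lips. All rigid, no spring or detent, only friction.
- rail_mouth (a point): Centre of the mouth, at the level of the track's top (rail x -60, y 0, z 30). The mouth is a window in the lips, 38 long (rail x -79 to -41) and 20 wide, the only place where the head goes in or out, lying in line with the slot. Slide from here towards rail +x.
- rail_lock (a point): NOMINAL centre of the hidden lock chamber, track-top level (rail x 60, y 0, z 30). The real one, on a steel insert fixed in the cavity, is up to 22 mm nearer or farther in x: unmeasured, to be felt. Chamber 37 long, 38 wide. Before it, for 50 mm, a passage 20 wide (flared entry); after it a nose pocket 20 wide, 9 deep, ending in the stop wall. In both the head fits in line only.
- rail_far (a point): Middle of the slot at the far end of the track, top level (rail x 120, y 0, z 30). Feeling the stop: the in-line head's nose, 15 mm ahead of the stem, meets the stop wall when the stem is 12.5 mm past the true chamber centre. Draw back 12.5 mm from there, then turn 90 degrees, either way; the head turns freely only within 1.5 mm of the true centre, and once across cannot leave.
- jug: Bystander: cut white plastic jug of rusty nails, 110 x 110 mm, about 140 high, 0.9 kg, loose; origin centre of underside. Leave alone.
- can: Bystander: red can of nails, 86 dia, 85 high, loose; origin centre of underside. Leave alone.
- jar: Bystander: amber glass jar with yellow cap, 64 dia, 85 high, loose; origin centre of underside. Leave alone.
- hammer: Bystander: hammer lying on the bench, loose; 260 long along its x, 30 high. Leave alone.
There are look-alikes about, which are no part of the job. There is more than one size of the stud; the one meant has the size given above.

How it is judged:
By the outcome, as a careful person would: the job done as asked, in the order asked, and still so for the second after the job is handed in, with the robot touching nothing.
It also fails if it takes over 72 s, if anything falls off the work surface, if the arm or the gripper's body presses on something with over 40 N, if the wrist force passes 120 N, or if a joint passes its speed limit or range.

## Working session

There is one attempt and no reset: what is moved stays moved. The work goes in short steps, Python scripts to look and compute and a tool call to move; the robot and the scene stay as the last step left them, time stands still between calls to the robot, and variables do not carry over. Pictures are saved under pics/ and viewed, at most 13 in all, crops included, and the job is handed in when it is done.

Besides the shell and the picture viewer there is one more tool, called after ">>>" as name(argument=value, ...) on one line, values as JSON. carry_out: Moves the arm, as the interface text tells. Its arguments: {"type":"object","properties":{"moves":{"type":"string"}},"required":["moves"]}

```bash
mkdir -p pics; cat > h.py <<'E'
import numpy as np, cv2
from workcell import manip
from scipy.spatial.transform import Rotation as R
def snap(n,f):
    s=manip.observe(); c=manip.camera(n); cv2.imwrite('pics/'+f,c['frame'][:,:,::-1]); 
    np.save('pics/'+f+'.npy',dict(c=c,s=s),allow_pickle=True); return c
def load(f): return np.load('pics/'+f+'.npy',allow_pickle=True).item()
def rot(s):
    q=s['eef_rot']; return R.from_quat([q[1],q[2],q[3],q[0]])
def ray(f,u,v):
    d=load(f);c=d['c'];x=(u-c['cx'])/c['fx'];y=(v-c['cy'])/c['fy']
    if 'rvec' in c:
        M=cv2.Rodrigues(np.array(c['rvec']))[0]; o=-M.T@np.array(c['tvec']).ravel(); k=M.T@np.array([x,y,1])
    else:
        r=np.hypot(x,y); k=np.array([np.sin(r)*x/max(r,1e-9),np.sin(r)*y/max(r,1e-9),np.cos(r)])
        T=np.array(c['T_tool_cam']);Rt=rot(d['s']);p=np.array(d['s']['ee_pos'])
        o=Rt.apply(T[:3,3])+p;k=Rt.apply(T[:3,:3]@k)
    return o,k/np.linalg.norm(k)
def atz(f,u,v,z):
    o,k=ray(f,u,v); return o+k*(z-o[2])/k[2]
def tri(*obs):
    A=0;b=0
    for f,u,v in obs:
        o,k=ray(f,u,v);P=np.eye(3)-np.outer(k,k);A=A+P;b=b+P@o
    p=np.linalg.solve(A,b); e=[np.linalg.norm(np.cross(p-ray(*q)[0],ray(*q)[1])) for q in obs]
    return p,e
E
python3 - <<'E'
from h import *
a=[snap(n,n+'0.png')['frame'] for n in('scene','side','wrist')]
s=manip.observe();print({k:np.round(v,3) for k,v in s.items()}); print(rot(s).as_matrix().round(3))
E
```

```text
{'time': np.float64(0.15), 'joints': array([-1.552,  0.181,  1.608, -0.   ,  1.354, -0.206]), 'dq': array([ 0.   , -0.004, -0.002, -0.001, -0.001,  0.001]), 'effort': array([ 1.0000e-03, -4.4526e+01, -3.5169e+01, -0.0000e+00,  6.0000e-03,
        0.0000e+00]), 'ee_pos': array([ 0.128, -0.56 ,  0.231]), 'eef_rot': array([-0.001,  0.994,  0.112,  0.   ]), 'wrist_force': array([ 0.177, -0.554,  0.178]), 'wrist_torque': array([ 0.006,  0.001, -0.023]), 'gripper_force': np.float64(0.0), 'gripper_width': np.float64(1.003)}
[[ 0.975  0.223 -0.   ]
 [ 0.223 -0.975  0.001]
 [ 0.    -0.001 -1.   ]]
```

View pics/scene0.png

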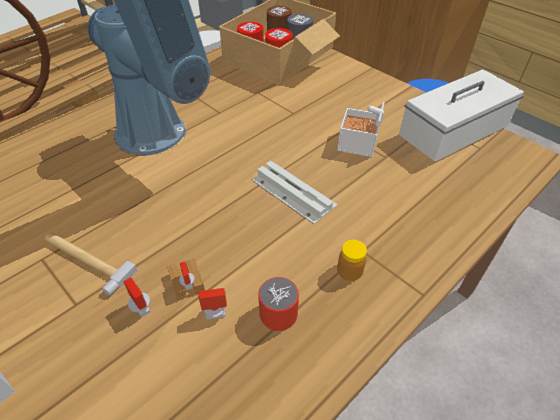

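View pics/side0.png

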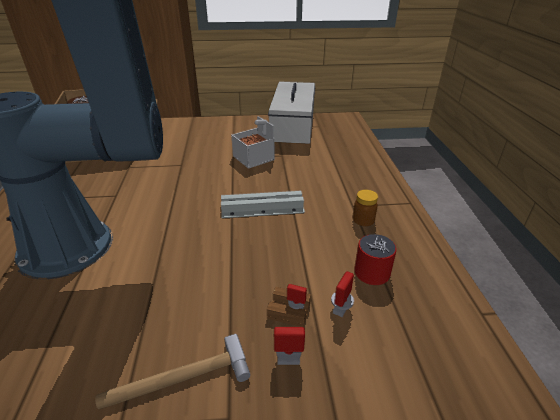

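The scene shows three red-handled studs: (137,294), (186,274) and (212,303). The one at (186,274) stands in the wooden block, so I choose it. In the side view the same three are at (289,340), (297,297) and (344,292). The rail is at about (293,190) in scene and (263,205) in side. Next I'll check close crops of both.

```bash
python3 - <<'E'
from h import *
S=load('scene0.png')['c']['frame'];D=load('side0.png')['c']['frame']
def cr(I,x,y,w,h,W,H): return cv2.resize(I[y:y+h,x:x+w],(W,H),interpolation=cv2.INTER_CUBIC)
o=np.vstack([np.hstack([cr(S,245,155,100,75,400,300),cr(D,213,175,100,75,400,300)]),np.hstack([cr(S,150,250,100,75,400,300),cr(D,250,270,100,75,400,300)])])
cv2.imwrite('pics/crop1.png',o[:,:,::-1])
E
```

```text
(no output)
```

View pics/crop1.png

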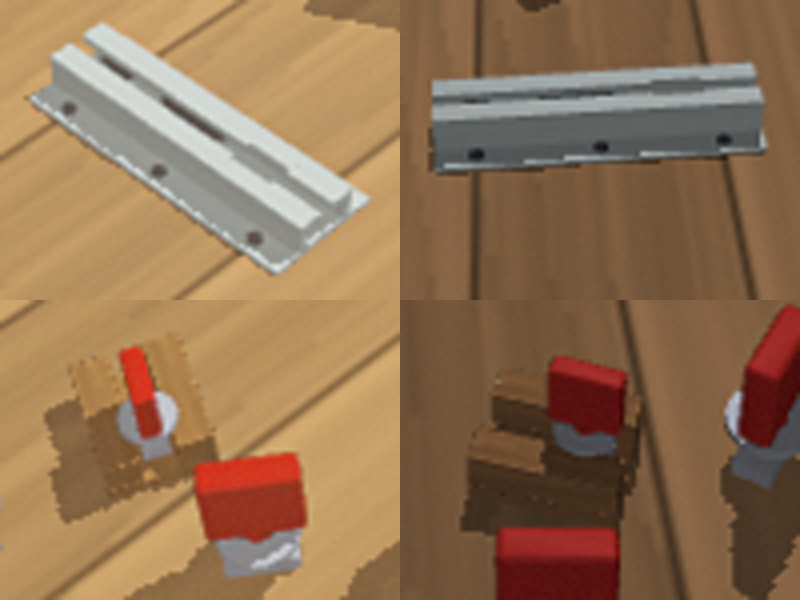

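```bash
python3 - <<'E'
from h import *
s=lambda x,y,x0,y0:(x0+x/4,y0+y/4)
print('stud top',tri(('scene0.png',*s(133,352-300,150,250)),('side0.png',*s(588-400,365-300,250,270))))
print('other', tri(('scene0.png',*s(248,466-300,150,250)),('side0.png',*s(800-400,318-300,250,270))))
for n,q in dict(farL=(100,25),farR=(352,195),nearL=(58,52),nearR=(318,222),m1=(232,150),m2=(288,182),d=(162,98)).items(): print(n,atz('scene0.png',*s(*q,245,155),.03).round(4))
for n,q in dict(L=(35,85),R=(355,66),nR=(362,95),nL=(35,115)).items(): print(n,atz('side0.png',*s(*q,213,175),.03).round(4))
s_=manip.observe();p=tri(('scene0.png',*s(133,352-300,150,250)),('side0.png',*s(588-400,365-300,250,270)))[0]
print('tool shift',rot(s_).inv().apply(p-s_['ee_pos']))
E
```

```text
stud top (array([ 0.56736668, -0.26305185,  0.08293217]), [np.float64(0.004863758971191382), np.float64(0.004863758971191424)])
other (array([ 0.67728287, -0.26486373,  0.10215248]), [np.float64(0.0003606449093269646), np.float64(0.0003606449093267765)])
farL [0.4014 0.1595 0.03  ]
farR [0.6443 0.1618 0.03  ]
nearL [0.4018 0.1173 0.03  ]
nearR [0.645  0.1271 0.03  ]
m1 [0.559 0.135 0.03 ]
m2 [0.6063 0.14   0.03  ]
d [0.4887 0.1371 0.03  ]
L [0.4015 0.1527 0.03  ]
R [0.64   0.1578 0.03  ]
nR [0.6398 0.1189 0.03  ]
nL [0.4027 0.1138 0.03  ]
tool shift [ 0.49430985 -0.19150423  0.14805622]
```

View pics/wrist0.png

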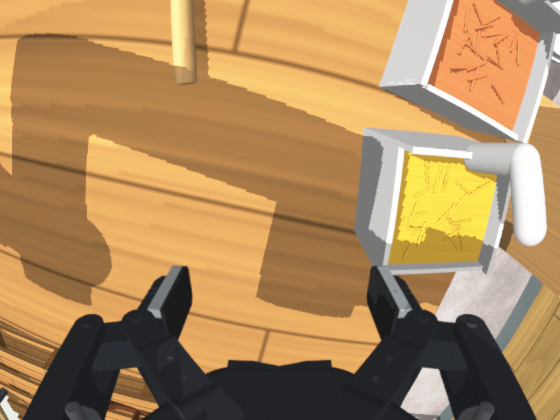

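The wrist view shows only the jug look-alikes and the tip of the hammer handle, with the stud out of view. I'm moving over the stud for a closer look.

>>> carry_out(moves="0.42 -0.19 0.0 0 0 0 0;0.42 -0.19 0.0 0 0 0 0;0.42 -0.19 0.0 0 0 0 0;0.42 -0.19 0.0 0 0 0 0;0.42 -0.19 0.0 0 0 0 0;0.42 -0.19 0.0 0 0 0 0;0.42 -0.19 0.0 0 0 0 0;0.42 -0.19 0.0 0 0 0 0;0.42 -0.19 0.0 0 0 0 0;0.42 -0.19 0.0 0 0 0 0;0.42 -0.19 0.0 0 0 0 0;0.42 -0.19 0.0 0 0 0 0;0.42 -0.19 0.0 0 0 0 0;0.42 -0.19 0.0 0 0 0 0;0.42 -0.19 0.0 0 0 0 0;0.42 -0.19 0.0 0 0 0 0")

```text
time: 1.48
ee_pos: [0.4942, -0.2828, 0.2312]
eef_rot: [-0.0, 0.994, 0.111, -0.0]
wrist_force: [0.7, 0.9, -0.2]
gripper_width: 1.0
gripper_force: 0.0
```

```bash
python3 - <<'E'
from h import *
c=snap('wrist','wrist1.png');s=manip.observe();print({k:np.round(v,3) for k,v in s.items()});print(np.round(c['T_tool_cam'],3),c['fx'],c['cx'],c['cy'])
E
```

```text
{'time': np.float64(1.533), 'joints': array([-0.728,  0.169,  1.621, -0.   ,  1.352,  0.62 ]), 'dq': array([-0.   , -0.001, -0.003,  0.001, -0.001,  0.001]), 'effort': array([ 3.2800e-01, -4.3757e+01, -3.5091e+01,  1.4000e-02,  5.0000e-03,
       -5.0000e-03]), 'ee_pos': array([ 0.494, -0.283,  0.231]), 'eef_rot': array([-0.   ,  0.994,  0.111, -0.   ]), 'wrist_force': array([-0.425,  1.204, -0.426]), 'wrist_torque': array([-0.02 , -0.01 ,  0.032]), 'gripper_force': np.float64(0.0), 'gripper_width': np.float64(1.005)}
[[-0.001 -0.946 -0.324  0.083]
 [ 1.    -0.001 -0.    -0.   ]
 [-0.    -0.324  0.946 -0.143]
 [ 0.     0.     0.     1.   ]] 325.19226210127806 279.15601354744024 204.78664033482715
```

View pics/wrist1.png

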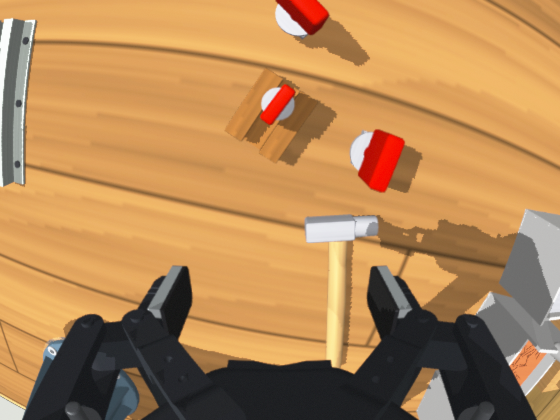

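The wrist view shows the stud in the block at (278,104), with the handle running from (266,121) to (293,88). The look-alikes are at (300,15) and (380,160). I'll check the handle's size and yaw.

```bash
python3 - <<'E'
from h import *
w='wrist1.png'
# top-face centre
print('tri',tri((w,281,103),('scene0.png',183.2,263),('side0.png',297,286)))
a=atz(w,267,122,.076);b=atz(w,293,88,.076);print(a,b,np.linalg.norm(a-b),np.degrees(np.arctan2(*(b-a)[1::-1])))
for q in [(271,70),(226,134),(319,97),(276,161)]: print(q,atz(w,*q,.03).round(4))
print('big len',np.linalg.norm(atz(w,397,135,.10)-atz(w,380,190,.10)),np.linalg.norm(atz(w,290,0,.10)-atz(w,328,15,.10)))
C=cv2.resize(load(w)['c']['frame'][60:170,215:345],None,fx=5,fy=5,interpolation=2);cv2.imwrite('pics/crop2.png',C[:,:,::-1])
E
```

```text
tri (array([ 0.56920542, -0.26548931,  0.0861278 ]), [np.float64(0.0023637287942332177), np.float64(0.005722525196673618), np.float64(0.004147999668521662)])
[ 0.55102826 -0.25855484  0.076     ] [ 0.58669083 -0.27459898  0.076     ] 0.039105411090122826 -24.222374907634975
(271, 70) [ 0.602  -0.2498  0.03  ]
(226, 134) [ 0.5257 -0.2175  0.03  ]
(319, 97) [ 0.5856 -0.3047  0.03  ]
(276, 161) [ 0.5082 -0.2761  0.03  ]
big len 0.05212458934846634 0.03391693747272393
```

View pics/crop2.png

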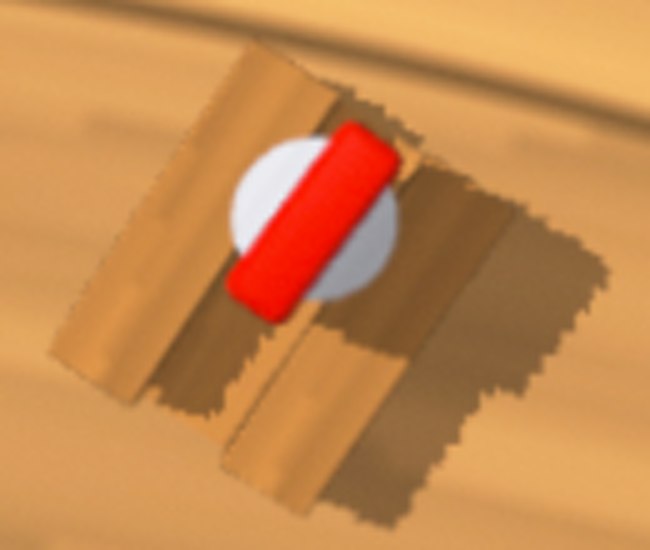

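It is the right one: the handle is 39 mm long, against 52 mm for the look-alike, with yaw about -23°. I'm going above it, aligning, and half closing the gripper.

>>> carry_out(moves="0.077 0 0.061 0 0 0.63 0.5;0.077 0 0.061 0 0 0.63 0.5;0.077 0 0.061 0 0 0.63 0.5;0.077 0 0.061 0 0 0.63 0.5;0.077 0 0.061 0 0 0.63 0.5;0.077 0 0.061 0 0 0.63 0.5;0.077 0 0.061 0 0 0.63 0.5;0.077 0 0.061 0 0 0.63 0.5")

```text
time: 2.2
ee_pos: [0.5699, -0.2653, 0.1706]
eef_rot: [0.0, 0.98, -0.2, 0.0]
wrist_force: [-0.2, -0.8, 0.5]
gripper_width: 0.498
gripper_force: 0.0
```

```bash
python3 - <<'E'
from h import *
snap('wrist','wrist2.png');s=manip.observe();print(s['ee_pos'],rot(s).as_matrix().round(3),s['joints'],s['gripper_width'])
C=cv2.resize(load('wrist2.png')['c']['frame'][100:310,140:420],(800,600),interpolation=2);cv2.imwrite('pics/crop3.png',C[:,:,::-1])
E
```

```text
[ 0.5700576  -0.26516626  0.17069581] [[ 0.92  -0.392  0.001]
 [-0.392 -0.92  -0.   ]
 [ 0.001  0.    -1.   ]] [-6.23889841e-01  3.53559042e-01  1.51975590e+00  4.45385524e-05
  1.26768337e+00  1.35018414e+00] 0.4987227170402057
```

View pics/crop3.png

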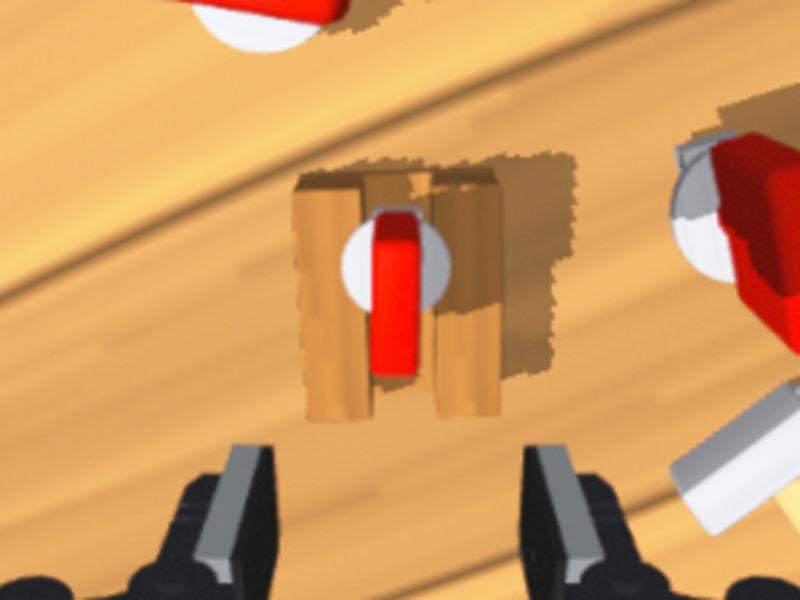

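The crop shows the stud aligned with the tool: the handle top is centred at (279,207.5) and the flange at (278.6,191.7), full-frame. The head is in line with the slot. Triangulating now.

```bash
python3 - <<'E'
from h import *
print('top',atz('wrist2.png',279,207.5,.076),tri(('wrist1.png',278.3,104.2),('wrist2.png',279,207.5)))
print('flange',atz('wrist2.png',278.6,191.7,.034),tri(('wrist1.png',278,103.6),('wrist2.png',278.6,191.7)))
s=manip.observe();p=(atz('wrist2.png',279,207.5,.076)+atz('wrist2.png',278.6,191.7,.034))/2;p[2]=.041
print(p,rot(s).inv().apply(p-s['ee_pos']))
E
```

```text
top [ 0.56975022 -0.26515508  0.076     ] (array([ 0.56920751, -0.26496641,  0.07436771]), [np.float64(3.891218855052296e-05), np.float64(3.891218855042153e-05)])
flange [ 0.57015938 -0.26496273  0.034     ] (array([ 0.56886886, -0.26453917,  0.02945362]), [np.float64(0.00012109505881594179), np.float64(0.00012109505881590633)])
[ 0.5699548  -0.26505891  0.041     ] [-2.13109880e-04 -6.98852158e-05  1.29695705e-01]
```

>>> carry_out(moves="0 0 0.04 0 0 0 0.5;0 0 0.08 0 0 0 0.5;0 0 0.11 0 0 0 0.5;0 0 0.129 0 0 0 0.5;0 0 0.129 0 0 0 0.5;0 0 0.129 0 0 0 1;0 0 0.129 0 0 0 1;0 0 0.129 0 0 0 1;0 0 0.129 0 0 0 1;0 0 0.129 0 0 0 1;0 0 0.129 0 0 0 1")

```text
time: 3.17
ee_pos: [0.5718, -0.2656, 0.0437]
eef_rot: [0.001, 0.98, -0.201, 0.002]
wrist_force: [-1.8, 0.1, 6.6]
gripper_width: 0.154
gripper_force: 62.1
```

Gripped at an opening of about 13 mm. I'm lifting straight up, then going above the rail.

>>> carry_out(moves="0 0 -0.02 0 0 0 1;0 0 -0.05 0 0 0 1;0 0 -0.09 0 0 0 1;0 0 -0.117 0 0 0 1;-0.224 -0.343 -0.117 0 0 -0.43 1;-0.224 -0.343 -0.117 0 0 -0.43 1;-0.224 -0.343 -0.117 0 0 -0.43 1;-0.224 -0.343 -0.117 0 0 -0.43 1;-0.224 -0.343 -0.117 0 0 -0.43 1;-0.224 -0.343 -0.117 0 0 -0.43 1;-0.224 -0.343 -0.117 0 0 -0.43 1;-0.224 -0.343 -0.117 0 0 -0.43 1;-0.224 -0.343 -0.117 0 0 -0.43 1;-0.224 -0.343 -0.117 0 0 -0.43 1;-0.224 -0.343 -0.117 0 0 -0.43 1;-0.224 -0.343 -0.117 0 0 -0.43 1;-0.224 -0.343 -0.117 0 0 -0.43 1;-0.224 -0.343 -0.117 0 0 -0.43 1")

```text
time: 4.67
ee_pos: [0.5, 0.138, 0.1585]
eef_rot: [0.0, 1.0, 0.012, 0.0]
wrist_force: [0.3, -0.0, -0.5]
gripper_width: 0.154
gripper_force: 61.2
```

```bash
python3 - <<'E'
from h import *
snap('wrist','wrist3.png');s=manip.observe();print(s['time'],s['ee_pos'],s['joints'].round(2),s['wrist_force'],s['gripper_width'],rot(s).as_matrix().round(4))
C=cv2.resize(load('wrist3.png')['c']['frame'][60:360,80:480],(800,600),interpolation=2);cv2.imwrite('pics/crop4.png',C[:,:,::-1])
E
```

```text
4.7167 [0.500082   0.1377345  0.15843064] [ 0.04  0.14  1.82 -0.    1.19  1.59] [-0.51726018 -0.69749605 -1.14836203] 0.15326577238181854 [[ 9.997e-01  2.300e-02  3.000e-04]
 [ 2.300e-02 -9.997e-01 -2.000e-04]
 [ 3.000e-04  2.000e-04 -1.000e+00]]
```

View pics/crop4.png

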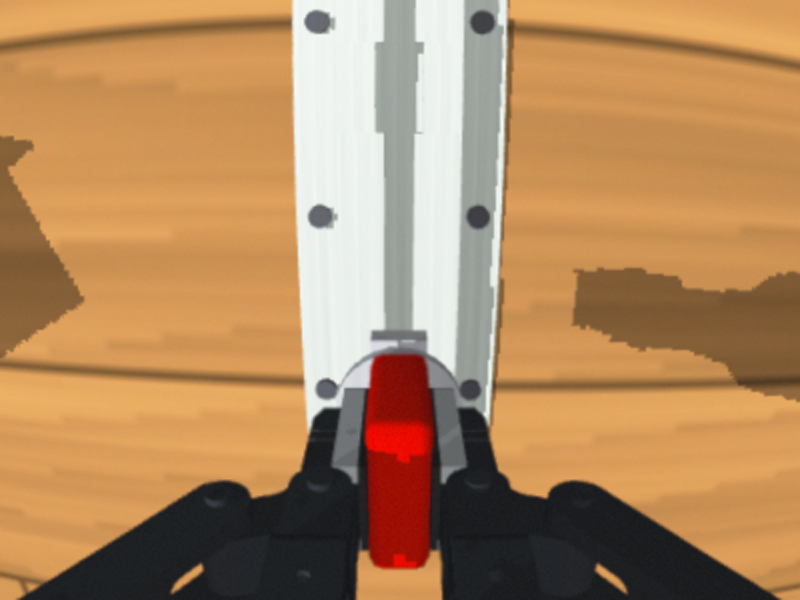

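The crop shows the mouth window spanning x 375-422 and y 42-132, so its centre is at full-frame (279,103.5). The slot runs along column 279-280 and the stud is held straight.

```bash
python3 - <<'E'
from h import *
w='wrist3.png';f=lambda x,y,z=.03:atz(w,80+x/2,60+y/2,z)
for n,q in dict(mtl=(375.5,42),mtr=(422.5,42),mbl=(375.5,132),mbr=(422.5,132),s1l=(384,180),s1r=(414,180),s2l=(385,320),s2r=(412.5,320)).items(): print(n,f(*q).round(4))
c=(f(375.5,42)+f(422.5,42)+f(375.5,132)+f(422.5,132))/4; s1=(f(384,180)+f(414,180))/2;s2=(f(385,320)+f(412.5,320))/2
print(c,s1,s2,np.degrees(np.arctan2(*(c-s2)[1::-1])))
hl=[f(318,22,.004),f(320,216,.004),f(326,389,.004)];hr=[f(482,22,.004),f(478,216,.004),f(470,389,.004)]
m=[(a+b)/2 for a,b in zip(hl,hr)];print('holes mid',np.round(m,4),np.degrees(np.arctan2(*(m[0]-m[2])[1::-1])))
# held head nose & flange: expected position of head end x+15 at z
s=manip.observe();p=s['ee_pos'];print('held nose vs tcp',f(399,335,p[2]-.0137-.009)-p,f(399,350,p[2]-.0137+.004)-p)
E
```

```text
mtl [0.597  0.1495 0.03  ]
mtr [0.5974 0.1303 0.03  ]
mbl [0.5593 0.1488 0.03  ]
mbr [0.5598 0.1293 0.03  ]
s1l [0.539  0.1449 0.03  ]
s1r [0.5393 0.1322 0.03  ]
s2l [0.4759 0.1433 0.03  ]
s2r [0.4761 0.131  0.03  ]
[0.57836661 0.13944665 0.03      ] [0.53916063 0.13853727 0.03      ] [0.47599153 0.13717515 0.03      ] 1.2710725173002457
holes mid [[0.6083 0.1396 0.004 ]
 [0.518  0.138  0.004 ]
 [0.4273 0.1364 0.004 ]] 1.02639770966151
held nose vs tcp [ 0.01315594  0.00038465 -0.0227    ] [ 0.01444137  0.00043728 -0.0097    ]
```

The mouth measures 37.7 x 19.3 mm, which fits the description. Its centre is (0.578, 0.139), with yaw 1.2°. The stud sits 2 mm behind the TCP along x. Moving above the mouth.

>>> carry_out(moves="0.04 0.0003 0 0 0 0 1;0.0804 0.0007 0 0 0 0 1;0.0804 0.0007 0.03 0 0 0 1;0.0804 0.0007 0.06 0 0 0 1;0.0804 0.0007 0.085 0 0 0 1;0.0804 0.0007 0.085 0 0 0 1;0.0804 0.0007 0.085 0 0 0 1")

```text
time: 5.3
ee_pos: [0.579, 0.1389, 0.0719]
eef_rot: [0.0, 1.0, 0.011, -0.002]
wrist_force: [-0.7, -0.0, -1.0]
gripper_width: 0.152
gripper_force: 61.1
```

```bash
python3 - <<'E'
from h import *
W=snap('wrist','wrist4.png')['frame'];S=snap('scene','scene4.png')['frame'];s=manip.observe();print(s['time'],s['ee_pos'],s['wrist_force'])
o=np.hstack([cv2.resize(W[170:330,220:340],(400,533),interpolation=2),cv2.resize(S[125:225,255:330],(400,533),interpolation=2)]);cv2.imwrite('pics/crop5.png',o[:,:,::-1])
E
```

```text
5.4 [0.58154281 0.139593   0.07507525] [ 0.78121057 -0.28432337 -1.39340007]
```

View pics/crop5.png

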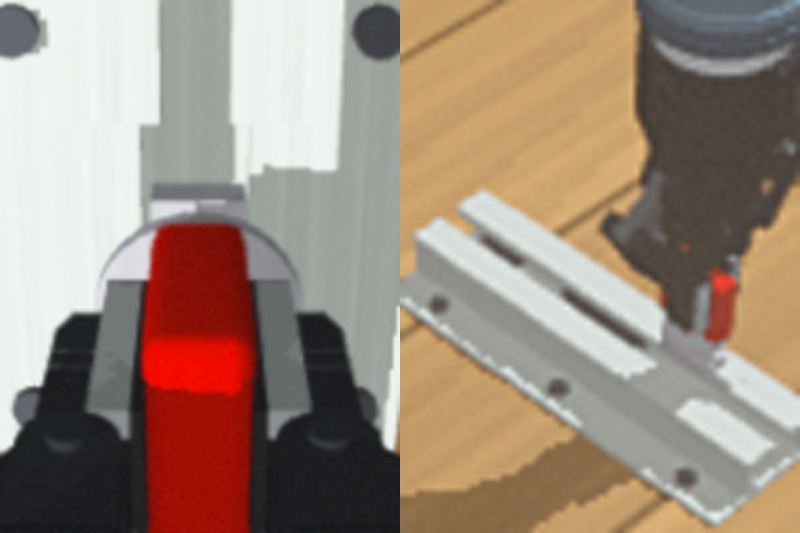

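The wrist crop shows the head at columns 152-245, between the mouth edges at 141-249, and so centred to about 0.5 mm. The mouth's end is at row 125 and the nose at row 200.

```bash
python3 - <<'E'
from h import *
w='wrist4.png';f=lambda x,y,z:atz(w,220+x*.3,170+y*.3,z)
p=np.array(load(w)['s']['ee_pos']);o=p[2]-.0137;print(p)
print('mouth end',f(141,125,.03),f(249,125,.03),'nose top',f(152,200,o-.009),f(245,200,o-.009),'nose bot',f(152,185,o-.017),f(245,185,o-.017))
print(manip.observe()['ee_pos'])
E
```

```text
[0.57898506 0.13893228 0.07188362]
mouth end [0.59681217 0.14954637 0.03      ] [0.59724151 0.13001071 0.03      ] nose top [0.59044608 0.14676813 0.04918362] [0.5907843  0.13129394 0.04918362] nose bot [0.58979338 0.14706936 0.04118362] [0.5901463  0.13093742 0.04118362]
[0.58154281 0.139593   0.07507525]
```

Settled, the stud is centred over the mouth. Lowering it in.

>>> carry_out(moves="0 0 0 0 0 0 1;0 0 0.007 0 0 0 1;0 0 0.014 0 0 0 1;0 0 0.02 0 0 0 1;0 0 0.025 0 0 0 1;0 0 0.025 0 0 0 1;0 0 0.025 0 0 0 1")

```text
time: 5.98
ee_pos: [0.5795, 0.1403, 0.0476]
eef_rot: [0.0, 1.0, 0.012, -0.001]
wrist_force: [-0.1, 0.3, -1.4]
gripper_width: 0.146
gripper_force: 61.1
```

>>> carry_out(moves="0 0 0.0015 0 0 0 1;0 0 0.003 0 0 0 1;0 0 0.003 0 0 0 1")

```text
time: 6.23
ee_pos: [0.5801, 0.1403, 0.0452]
eef_rot: [0.0, 1.0, 0.012, -0.0]
wrist_force: [0.0, 0.5, -1.6]
gripper_width: 0.152
gripper_force: 61.1
```

>>> carry_out(moves="0 0 0.0007 0 0 0 1;0 0 0.0014 0 0 0 1;0 0 0.0014 0 0 0 1")

```text
time: 6.48
ee_pos: [0.58, 0.1403, 0.0438]
eef_rot: [0.0, 1.0, 0.012, -0.0]
wrist_force: [-0.5, 0.7, -1.3]
gripper_width: 0.154
gripper_force: 61.1
```

>>> carry_out(moves="0 0 0.0006 0 0 0 1;0 0 0.0012 0 0 0 1;0 0 0.0012 0 0 0 1")

```text
time: 6.73
ee_pos: [0.5802, 0.1403, 0.0437]
eef_rot: [0.0, 1.0, 0.012, -0.0]
wrist_force: [-3.3, -0.6, 6.8]
gripper_width: 0.151
gripper_force: 62.6
```

Flange contact is felt at z = 0.0437. I'm easing up 1 mm and sliding towards rail +x (world -x).

>>> carry_out(moves="0 0.0006 -0.0012 0 0 0 1;-0.005 0.0006 -0.0012 0 0 0 1;-0.01 0.0006 -0.0012 0 0 0 1;-0.015 0.0006 -0.0012 0 0 0 1;-0.02 0.0006 -0.0012 0 0 0 1;-0.025 0.0006 -0.0012 0 0 0 1;-0.03 0.0006 -0.0012 0 0 0 1;-0.03 0.0006 -0.0012 0 0 0 1")

```text
time: 7.4
ee_pos: [0.5491, 0.139, 0.0439]
eef_rot: [0.0, 1.0, 0.012, -0.0]
wrist_force: [-0.0, 0.2, -1.5]
gripper_width: 0.153
gripper_force: 61.2
```

>>> carry_out(moves="-0.005 0 0 0 0 0 1;-0.01 0 0 0 0 0 1;-0.015 0 0 0 0 0 1;-0.02 0 0 0 0 0 1;-0.025 0 0 0 0 0 1;-0.03 0 0 0 0 0 1;-0.035 0 0 0 0 0 1;-0.04 0 0 0 0 0 1;-0.04 0 0 0 0 0 1")

```text
time: 8.15
ee_pos: [0.5092, 0.138, 0.0439]
eef_rot: [0.0, 1.0, 0.012, -0.0]
wrist_force: [0.1, -0.3, -1.3]
gripper_width: 0.151
gripper_force: 61.2
```

>>> carry_out(moves="-0.004 0 0 0 0 0 1;-0.008 0 0 0 0 0 1;-0.012 0 0 0 0 0 1;-0.016 0 0 0 0 0 1;-0.02 0 0 0 0 0 1;-0.024 0 0 0 0 0 1;-0.028 0 0 0 0 0 1;-0.032 0 0 0 0 0 1;-0.032 0 0 0 0 0 1")

```text
time: 8.9
ee_pos: [0.4773, 0.1372, 0.0439]
eef_rot: [0.0, 1.0, 0.012, -0.0]
wrist_force: [-0.2, -0.3, -1.6]
gripper_width: 0.156
gripper_force: 61.2
```

>>> carry_out(moves="-0.0007 0 0 0 0 0 1;-0.0014 0 0 0 0 0 1;-0.002 0 0 0 0 0 1;-0.0025 0 0 0 0 0 1;-0.0025 0 0 0 0 0 1")

```text
time: 9.32
ee_pos: [0.4756, 0.1371, 0.0438]
eef_rot: [0.0, 1.0, 0.012, -0.0]
wrist_force: [-0.1, -0.0, -1.7]
gripper_width: 0.155
gripper_force: 61.2
```

>>> carry_out(moves="-0.0007 0 0 0 0 0 1;-0.0014 0 0 0 0 0 1;-0.002 0 0 0 0 0 1;-0.0025 0 0 0 0 0 1;-0.0025 0 0 0 0 0 1")

```text
time: 9.73
ee_pos: [0.473, 0.137, 0.0439]
eef_rot: [0.0, 1.0, 0.012, -0.0]
wrist_force: [-0.2, -0.0, -1.1]
gripper_width: 0.152
gripper_force: 61.2
```

>>> carry_out(moves="-0.0007 0 0 0 0 0 1;-0.0014 0 0 0 0 0 1;-0.002 0 0 0 0 0 1;-0.0025 0 0 0 0 0 1;-0.0025 0 0 0 0 0 1")

```text
time: 10.15
ee_pos: [0.4705, 0.137, 0.0439]
eef_rot: [-0.0, 1.0, 0.012, -0.0]
wrist_force: [-0.9, 1.1, -1.7]
gripper_width: 0.155
gripper_force: 61.2
```

>>> carry_out(moves="-0.0007 0 0 0 0 0 1;-0.0014 0 0 0 0 0 1;-0.002 0 0 0 0 0 1;-0.0025 0 0 0 0 0 1;-0.0025 0 0 0 0 0 1")

```text
time: 10.57
ee_pos: [0.468, 0.1369, 0.0439]
eef_rot: [-0.0, 1.0, 0.012, -0.0]
wrist_force: [-0.8, -0.2, -1.1]
gripper_width: 0.155
gripper_force: 61.2
```

>>> carry_out(moves="-0.0007 0 0 0 0 0 1;-0.0014 0 0 0 0 0 1;-0.002 0 0 0 0 0 1;-0.0025 0 0 0 0 0 1;-0.0025 0 0 0 0 0 1")

```text
time: 10.98
ee_pos: [0.4655, 0.1368, 0.0439]
eef_rot: [0.0, 1.0, 0.012, -0.0]
wrist_force: [-0.3, 0.1, -1.4]
gripper_width: 0.152
gripper_force: 61.2
```

>>> carry_out(moves="-0.0007 0 0 0 0 0 1;-0.0014 0 0 0 0 0 1;-0.002 0 0 0 0 0 1;-0.0025 0 0 0 0 0 1;-0.0025 0 0 0 0 0 1")

```text
time: 11.4
ee_pos: [0.463, 0.1368, 0.0438]
eef_rot: [-0.0, 1.0, 0.012, -0.0]
wrist_force: [-0.7, 1.2, -1.3]
gripper_width: 0.155
gripper_force: 61.2
```

>>> carry_out(moves="-0.0007 0 0 0 0 0 1;-0.0014 0 0 0 0 0 1;-0.002 0 0 0 0 0 1;-0.0025 0 0 0 0 0 1;-0.0025 0 0 0 0 0 1")

```text
time: 11.82
ee_pos: [0.4605, 0.1367, 0.0439]
eef_rot: [-0.0, 1.0, 0.012, -0.0]
wrist_force: [0.1, -0.2, -1.4]
gripper_width: 0.154
gripper_force: 61.2
```

>>> carry_out(moves="-0.0007 0 0 0 0 0 1;-0.0014 0 0 0 0 0 1;-0.002 0 0 0 0 0 1;-0.0025 0 0 0 0 0 1;-0.0025 0 0 0 0 0 1")

```text
time: 12.23
ee_pos: [0.458, 0.1367, 0.0439]
eef_rot: [-0.0, 1.0, 0.012, -0.0]
wrist_force: [0.1, 0.2, -1.7]
gripper_width: 0.155
gripper_force: 61.2
```

>>> carry_out(moves="-0.0007 0 0 0 0 0 1;-0.0014 0 0 0 0 0 1;-0.002 0 0 0 0 0 1;-0.0025 0 0 0 0 0 1;-0.0025 0 0 0 0 0 1")

```text
time: 12.65
ee_pos: [0.4555, 0.1366, 0.0439]
eef_rot: [0.0, 1.0, 0.012, -0.0]
wrist_force: [0.3, 0.3, -1.6]
gripper_width: 0.154
gripper_force: 61.2
```

>>> carry_out(moves="-0.0007 0 0 0 0 0 1;-0.0014 0 0 0 0 0 1;-0.002 0 0 0 0 0 1;-0.0025 0 0 0 0 0 1;-0.0025 0 0 0 0 0 1")

```text
time: 13.07
ee_pos: [0.453, 0.1366, 0.0439]
eef_rot: [-0.0, 1.0, 0.012, -0.0]
wrist_force: [0.5, -0.6, -1.6]
gripper_width: 0.153
gripper_force: 61.2
```

>>> carry_out(moves="-0.0007 0 0 0 0 0 1;-0.0014 0 0 0 0 0 1;-0.002 0 0 0 0 0 1;-0.0025 0 0 0 0 0 1;-0.0025 0 0 0 0 0 1")

```text
time: 13.48
ee_pos: [0.4505, 0.1365, 0.0439]
eef_rot: [0.0, 1.0, 0.012, -0.0]
wrist_force: [0.9, -0.0, -2.5]
gripper_width: 0.155
gripper_force: 61.2
```

>>> carry_out(moves="-0.0007 0 0 0 0 0 1;-0.0014 0 0 0 0 0 1;-0.002 0 0 0 0 0 1;-0.0025 0 0 0 0 0 1;-0.0025 0 0 0 0 0 1")

```text
time: 13.9
ee_pos: [0.4482, 0.1364, 0.0439]
eef_rot: [-0.0, 1.0, 0.012, 0.0]
wrist_force: [0.4, -0.1, -1.3]
gripper_width: 0.158
gripper_force: 61.1
```

>>> carry_out(moves="-0.0007 0 0 0 0 0 1;-0.0014 0 0 0 0 0 1;-0.002 0 0 0 0 0 1;-0.0025 0 0 0 0 0 1;-0.0025 0 0 0 0 0 1")

```text
time: 14.32
ee_pos: [0.4478, 0.1363, 0.0446]
eef_rot: [-0.0, 1.0, 0.012, 0.002]
wrist_force: [7.4, 1.1, -5.4]
gripper_width: 0.154
gripper_force: 60.5
```

The stop is felt at TCP x ≈ 0.448. The stem is then at rail x ≈ 72.5, so the true chamber centre is near 60, within the allowed range. Drawing back 12.5 mm.

>>> carry_out(moves="0.003 0 0 0 0 0 1;0.006 0 0 0 0 0 1;0.009 0 0 0 0 0 1;0.012 0 0 0 0 0 1;0.015 0 0 0 0 0 1;0.015 0 0 0 0 0 1;0.015 0 0 0 0 0 1")

```text
time: 14.9
ee_pos: [0.4609, 0.1367, 0.0438]
eef_rot: [-0.0, 1.0, 0.012, 0.0]
wrist_force: [0.1, -0.0, -0.9]
gripper_width: 0.155
gripper_force: 61.3
```

>>> carry_out(moves="-0.0003 -0.0003 0 0 0 -0.1 1;-0.0003 -0.0004 0 0 0 -0.2 1;-0.0004 -0.0006 0 0 0 -0.3 1;-0.0005 -0.0008 0 0 0 -0.4 1;-0.0005 -0.0008 0 0 0 -0.4 1")

```text
time: 15.32
ee_pos: [0.46, 0.1375, 0.0438]
eef_rot: [-0.0, 0.977, 0.212, -0.0]
wrist_force: [0.1, -0.2, -1.7]
gripper_width: 0.153
gripper_force: 61.3
```

>>> carry_out(moves="0.0002 -0.0002 0 0 0 -0.1 1;0.0002 -0.0004 0 0 0 -0.2 1;0.0002 -0.0006 0 0 0 -0.3 1;0.0001 -0.0008 0 0 0 -0.4 1;0 -0.001 0 0 0 -0.5 1;-0.0001 -0.0011 0 0 0 -0.6 1;-0.0001 -0.0011 0 0 0 -0.6 1")

```text
time: 15.9
ee_pos: [0.4594, 0.1385, 0.0438]
eef_rot: [-0.0, 0.871, 0.491, -0.0]
wrist_force: [-0.8, -0.1, -1.2]
gripper_width: 0.152
gripper_force: 61.2
```

```bash
python3 -c "
from h import *
s=manip.observe();print(s['ee_pos'],s['wrist_force'],s['wrist_torque'],rot(s).as_matrix().round(4),s['joints'])"
```

```text
[0.45943518 0.13849034 0.04379446] [-0.76888559 -0.13221139 -1.21969741] [0.011022   0.02808526 0.02499372] [[ 5.188e-01  8.549e-01 -1.000e-04]
 [ 8.549e-01 -5.188e-01  0.000e+00]
 [-1.000e-04 -1.000e-04 -1.000e+00]] [4.47417715e-02 2.39918276e-01 1.97231188e+00 1.03927583e-05
 9.29474342e-01 5.90144036e-01]
```

>>> carry_out(moves="0 -0.0002 0 0 0 -0.1 1;0 -0.0004 0 0 0 -0.2 1;-0.0001 -0.0006 0 0 0 -0.3 1;-0.0002 -0.0008 0 0 0 -0.4 1;-0.0003 -0.001 0 0 0 -0.5 1;-0.0003 -0.0011 0 0 0 -0.565 1;-0.0003 -0.0011 0 0 0 -0.565 1;-0.0003 -0.0011 0 0 0 -0.565 1")

```text
time: 16.57
ee_pos: [0.4584, 0.1388, 0.0438]
eef_rot: [-0.0, 0.702, 0.712, -0.0]
wrist_force: [-0.8, -0.1, -0.9]
gripper_width: 0.155
gripper_force: 61.2
```

```bash
python3 -c "
from h import *
s=manip.observe();print(s['ee_pos'],s['wrist_force'],s['wrist_torque'],rot(s).as_matrix().round(4))
W=snap('wrist','wrist6.png')['frame'];S=snap('side','side6.png')['frame']
o=np.hstack([cv2.resize(W[130:330,205:355],(400,533),interpolation=2),cv2.resize(S[150:250,225:300],(400,533),interpolation=2)]);cv2.imwrite('pics/crop6.png',o[:,:,::-1])"
```

```text
[0.45838388 0.13878451 0.0438177 ] [-0.81721656 -0.11348606 -0.87564783] [ 0.01717253 -0.06941838  0.0129264 ] [[-1.350e-02  9.999e-01 -1.000e-04]
 [ 9.999e-01  1.350e-02  0.000e+00]
 [ 0.000e+00 -1.000e-04 -1.000e+00]]
```

View pics/crop6.png

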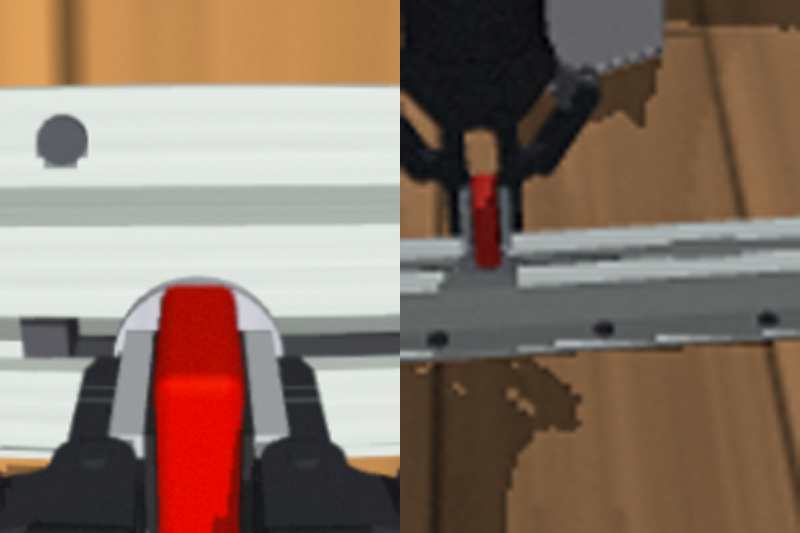

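The crop shows the handle square across the slot, with the flange down on the track and no force felt. Releasing and lifting away.

>>> carry_out(moves="0 0 0.0002 0 0 0 1;0 0 0.0002 0 0 0 0.8;0 0 0.0002 0 0 0 0.5;0 0 0.0002 0 0 0 0.5;0 0 0.0002 0 0 0 0.5;0 0 0.0002 0 0 0 0.5;0 0 -0.01 0 0 0 0.5;0 0 -0.03 0 0 0 0.5;0 0 -0.06 0 0 0 0.5;0 0 -0.1 0 0 0 0.5;0 0 -0.13 0 0 0 0.5;0 0 -0.13 0 0 0 0.5;0 0 -0.13 0 0 0 0.5")

```text
time: 17.75
ee_pos: [0.4602, 0.1389, 0.1768]
eef_rot: [0.002, 0.7, 0.714, 0.002]
wrist_force: [0.4, -0.0, -0.1]
gripper_width: 0.498
gripper_force: 0.0
```

```bash
python3 -c "
from h import *
s=manip.observe();print(s['time'],s['ee_pos'],s['wrist_force'])
W=snap('wrist','wrist7.png')['frame'];S=snap('scene','scene7.png')['frame']
o=np.hstack([cv2.resize(W[110:310,205:355],(400,533),interpolation=2),cv2.resize(S[125:225,255:330],(400,533),interpolation=2)]);cv2.imwrite('pics/crop7.png',o[:,:,::-1])"
```

```text
17.75 [0.46015556 0.13891797 0.17677617] [ 0.38190073 -0.00759593 -0.13074166]
```

View pics/crop7.png

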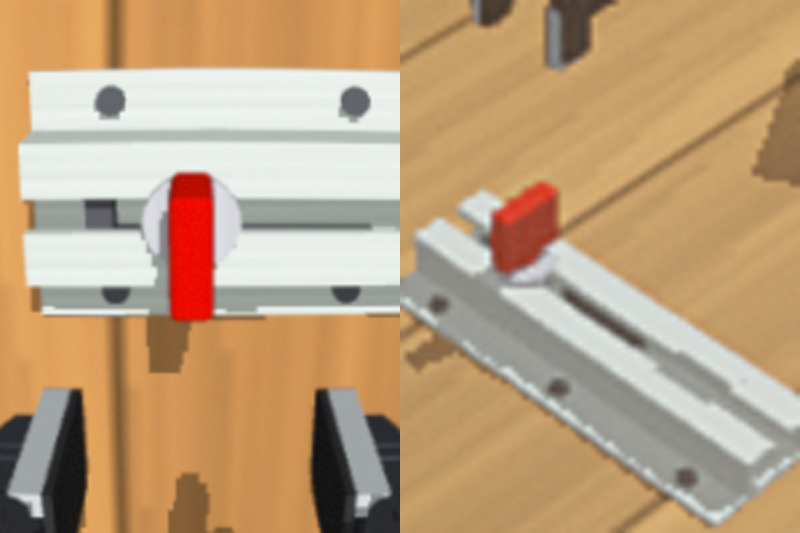

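The views show the stud upright, with its handle square across the slot and the gripper clear. The insert wall at column ~115 sits about 27 mm from the stem, which agrees with the chamber centre.

```bash
python3 -c "
from workcell import manip
print(manip.close_job())"
```

```text
the job is handed in; nothing more can be done
None
```

The job is handed in: the stud felt the stop, was drawn back 12.5 mm, turned a quarter turn without resistance and let go; it stands square across the slot. The highest force I read was about 9 N, and it took about 18 s.

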